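# Turn the refill tray end for end in its sleeve

### The arm

A 6-joint arm with a two-finger parallel gripper is mounted at the origin on the work surface. World frame = base frame: x ahead of the robot, y to its left, z up, the work surface at z = 0. Lengths are in mm, angles in rad, forces in N, time in s.
With the tool pointing down it reaches from about 275 to 825 mm from the base axis. Payload 5.2 kg.
Tool frame: the origin (TCP) lies midway between the tips of the shut fingers; the grasp point (between the pads) lies behind it (grasp_offset is the z of the grasp point in the tool frame, in mm); z points along the fingers, x is the direction in which the jaws open and shut, and the axes are right-handed (so a half turn about z gives the same grasp; the last joint's range is limited). The gripper opens to 93 mm and grips with 3 to 60 N. Pads are 15 mm wide; open, the fingers measure 128 mm over their backs; the gripper's body (75 mm by 188 mm) begins 65 mm behind the grasp point.
Start: joints at [0.924, 0.259, 1.535, -0, 1.348, -0.203], TCP at [236.136, 496.734, 184.053] pointing down, gripper open.
Joint ranges: [-3.14, 3.14], [-0.91, 2.08], [0.19, 2.58], [-1.22, 4.36], [0.22, 2.71], [-3.12, 3.12]. Speed limits (rad/s): [2.57, 2.57, 3.14, 3.14, 3.14, 3.14].

### API

Orientations are given as a unit quaternion [w, x, y, z].
In Python, from station import movep, move_straight, movej, let_go, grasp, hold, inverse_kinematics, sense, read_camera, PlanningError, finish_job, regions_of, place_of, grasp_offset gives the robot as it stands. Calls block until the motion is done:
- movep(position, orientation): joint-space move of the TCP to a pose.
- move_straight(position, speed=150, attitude=None): straight line of the TCP; attitude=None keeps the orientation; speed is the mean speed in mm/s.
- movej(angles): joint-space move.
- let_go() and grasp(): open the fingers fully, or close them until they stop; the grip force is fixed at half the most.
- hold(seconds).
- inverse_kinematics(position, orientation): joint angles nearest the present ones, or None.
- sense(): the state.
- read_camera(name): name is "scene" or "top" or "wrist"; returns a dict with "frame" (384x512x3 uint8, red, green, blue), "range_z" (384x512 float32, mm along the optical axis (not along the pixel's ray), 0 where there is no reading), "intrinsics" (3x3 intrinsics, pixels), "k1" (the pictures are not rectified: a ray, as slopes to the right and down, at radius r is drawn at 1 + k1 r^2 times it, then the intrinsics apply), "rvec" (rotation vector, rad) and "tvec" (3), from world to camera coordinates, as OpenCV has them. Camera axes: x right, y down, z forward; pixel columns grow to the right and rows downward; lengths in mm; the calibration is good to about 2 mm. A picture is of the moment at which its call begins.
A pose or a line that the arm cannot do raises PlanningError and nothing moves.
- finish_job(): hands the job in, once; it reports no verdict.
Trained networks look in the newest picture that a camera, given by its name, has taken for a name from the list of things; names that differ only in an ending like _2 or _b are one class to them, and where a whole thing is asked for, a point or a joint stands for the part that bears it (a point fixed in the world has none). Each returns a list of dicts, best first, with "conf" (0 to 1); they miss things now and then, are a little off and sometimes report something else, mostly with a low value. They report only what shows in the picture. A call takes as long as a camera call.
- regions_of(name, camera): "pixels" (384x512 bool, what is visible of it) and "rect" ([left, top, width, height] as shares, 0 to 1, of the picture: columns of its width, rows of its height, round what is visible of it).
- place_of(name, camera): "point" ([column, row] as shares, 0 to 1, of the picture: columns of its width, rows of its height: a listed point, or the origin of a listed thing).
The state is a dict: "time_s": time; "qpos": joint angles; "qd": joint speeds; "joint_torque": joint torques, N m; "tcp_pos": TCP position; "eef_rot": TCP orientation; "wrist_force": force on the tool from outside, world axes, zero at the start; "torque": the same for the moment, N m; "grip_width": finger opening in mm.
Only numpy, scipy, OpenCV 4.12 (cv2) and the standard library are available. Lean on these libraries where they do the work, as an engineer would, in place of code of your own. Each camera call takes 0.05 s, during which the arm holds its last target. There are 200 camera calls.

### The job

Two bamboo sleeves on the counter each hold a two-ended shaker tray, one end rounded with a round well, the other square with a square well. One tray is in backwards, its square end sticking out of the sleeve's mouth: slide it out by its upright grip, turn it end for end, and slide it back fully home in the same sleeve so that its rounded end sticks out, then let go. Leave the other tray and the pepper mill as they stand.

Things in the scene. Friction and masses are not known exactly. Their poses are not given: they have to be found in the camera images.
- sleeve: fixed bamboo sleeve of the backwards tray, no floor. Origin: counter level, inner face of back wall, mid-width. z up; mouth faces its -x, at x -90 mm; guide lips splay out to x -107. Inside 68 wide, 36 high, roof top 42, walls 8 mm. Roof notch for the tray's grip: 40 mm wide, x -90 to -40. Tray fully home: centre at x -70, y 0. Its twin with the other tray stands 0.3-0.45 m to one side.
- tray: loose bamboo tray put in backwards, 0.13-0.25 kg, 140 (x) by 56 (y) by 26 mm; +x end rounded (radius 28) with a round well at x +42, -x end square with a square well at x -45; wells 40 wide, 18 deep. Upright flat grip mid-tray, 30 (x) by 12 (y), its top 90 mm above the underside. Origin: centre of underside, below the grip; z up. Starts up to 20 mm short of home, its +x along the sleeve's +x.
- other_tray: bystander: identical tray in the twin sleeve, already right, rounded end sticking out. Origin and axes as for the tray.
- pepper_mill: bystander: silver-plated pepper mill, 58 mm across, 180 mm tall, standing loose beyond the sleeves. Origin: centre of its underside, z up.

How it is judged:
By the outcome, as a careful person would: the job done as asked, in the order asked, and still so for the second after the job is handed in, with the robot touching nothing.
It also fails if it takes over 42 s, if anything falls off the work surface, if the arm or the gripper's body presses on something with over 40 N, if the wrist force passes 120 N, or if a joint passes its speed limit or range.

## Working session

There is one attempt and no reset: what is moved stays moved. The work goes in short steps, each a Python script; the robot and the scene stay as the last script left them, time stands still between calls to the robot, and variables do not carry over. Pictures are saved under pics/ and viewed, about 8 in all and at most 12, crops included, and the job is handed in when it is done.

```bash
ls; mkdir -p pics
cat > h.py <<'E'
import numpy as np, cv2
from station import *
def cam(n):
    c=read_camera(n); c['R']=cv2.Rodrigues(np.array(c['rvec'],float))[0]; c['t']=np.array(c['tvec'],float).ravel(); return c
def cloud(c):
    K=np.array(c['intrinsics']); k=c['k1']; v,u=np.mgrid[0:384,0:512]
    p=cv2.undistortPoints(np.stack([u,v],-1).reshape(-1,1,2).astype(np.float64),K,np.array([k,0,0,0.]))[:,0]
    z=c['range_z'].reshape(-1,1); P=np.hstack([p*z,z]); W=(P-c['t'])@c['R']
    W[z[:,0]<=0]=np.nan
    return W.reshape(384,512,3)
def save(c,n,s=1): 
    im=cv2.cvtColor(c['frame'],cv2.COLOR_RGB2BGR); cv2.imwrite('pics/'+n+'.png',im)
E
python3 - <<'E'
from h import *
s=sense(); print(s['time_s'],s['eef_rot'],grasp_offset)
ims=[]
for n in ['scene','top']:
    c=cam(n); W=cloud(c); ims.append(c['frame']); np.save(n+'.npy',W)
    print(n,-c['R'].T@c['t'])
    for o in ['sleeve','tray','other_tray','pepper_mill']:
        for r in regions_of(o,n)[:3]:
            m=r['pixels'].astype(bool); w=W[m]; print(o,round(r['conf'],2),np.round(r['rect'],3),m.sum(),np.round(np.nanmedian(w,0)),np.round(np.nanpercentile(w,98,axis=0)),np.round(np.nanpercentile(w,2,axis=0)))
        for r in place_of(o,n)[:3]: 
            p=r['point'];print('  pt',round(r['conf'],2),np.round(np.array(p)*[512,384]))
im=np.vstack(ims)
cv2.imwrite('pics/a.png',cv2.cvtColor(cv2.resize(im,(400*1,600)) if 0 else np.hstack(ims),cv2.COLOR_RGB2BGR)) if 0 else None
for n,i in zip('ab',ims): cv2.imwrite(f'pics/{n}.png',cv2.cvtColor(i,cv2.COLOR_RGB2BGR))
E
```

```text
pics
0.0 [ 3.19375360e-04  8.45395777e-01  5.34139626e-01 -8.59089982e-04] -18.8
scene [1177.4662707    58.88743681  723.82662091]
sleeve 0.96 [0.603 0.417 0.11  0.13 ] 1647 [669. 183.  43.] [701. 230.  46.] [595. 134.   3.]
sleeve 0.47 [0.619 0.373 0.064 0.099] 693 [601. 177.  28.] [634. 202.  92.] [518. 145.   3.]
  pt 0.65 [338. 204.]
  pt 0.58 [336. 175.]
  pt 0.31 [183. 167.]
other_tray 0.57 [0.332 0.361 0.045 0.088] 590 [ 600. -182.   28.] [ 627. -163.   93.] [ 538. -216.    9.]
  pt 0.92 [182. 169.]
pepper_mill 0.59 [0.433 0.466 0.056 0.163] 1339 [785. -28. 112.] [797.  -7. 177.] [761. -53.   8.]
  pt 0.57 [238. 230.]
top [522.51768226 -14.92705277 837.83038026]
sleeve 0.75 [0.246 0.469 0.118 0.175] 2084 [656. 185.  41.] [699. 228.  44.] [584. 137.   1.]
  pt 0.79 [153. 194.]
tray 0.78 [0.282 0.534 0.059 0.164] 1569 [587. 176.  24.] [651. 203.  90.] [542. 145.   5.]
  pt 0.88 [162. 231.]
other_tray 0.92 [0.638 0.536 0.074 0.166] 1643 [ 587. -185.   24.] [ 653. -162.   90.] [ 538. -217.    3.]
  pt 0.57 [342. 233.]
pepper_mill 0.86 [0.491 0.302 0.064 0.134] 1208 [758. -31. 121.] [786.  -6. 176.] [744. -56.   0.]
```

View pics/a.png

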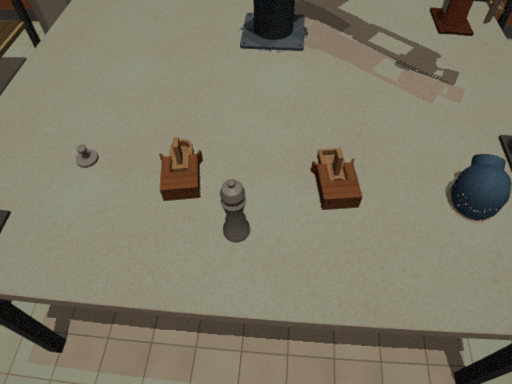

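View pics/b.png

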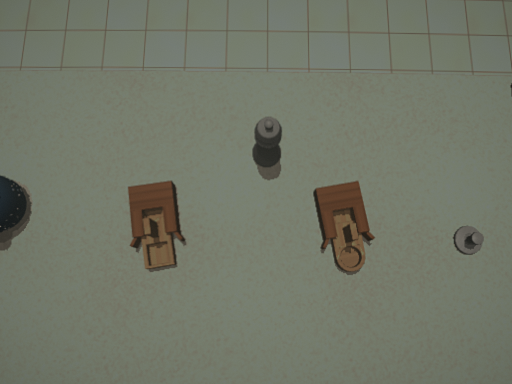

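The backwards tray is the left one at y≈+180: its square end shows at top-image (160,260). The twin's round end is at (350,260). The mill is at (267,140). Next I fit the sleeve roof and the grip.

Run:
```python
from h import *
for n in ['scene','top']:
    W=np.load(n+'.npy').reshape(-1,3); W=W[~np.isnan(W[:,0])]
    near=(abs(W[:,0]-630)<110)&(abs(W[:,1]-183)<75)
    for nm,lo,hi in [('roof',38,48),('grip',78,96),('rim',22,31)]:
        w=W[near&(W[:,2]>lo)&(W[:,2]<hi)]
        r=cv2.minAreaRect(w[:,:2].astype(np.float32)); print(n,nm,len(w),np.round(w.mean(0),1),[np.round(x,2) for x in r])
# candidate IK
s=sense()
from scipy.spatial.transform import Rotation as Ro
for yaw in [10,190]:
    pass
print(np.round(s['qpos'],3))
```

```text
scene roof 1134 [655.7 187.   43.5] [array([640.98, 185.59]), array([115.05,  93.27]), np.float64(10.14)]
scene grip 84 [612.  180.8  89.2] [array([609.59, 181.13]), array([30.13, 12.08]), np.float64(10.38)]
scene rim 424 [617.8 175.1  27.3] [array([620.17, 176.55]), array([163.69,  81.62]), np.float64(12.73)]
top roof 1743 [654.2 185.4  41.4] [array([641.88, 184.4 ]), array([112.77,  85.31]), np.float64(8.75)]
top grip 137 [608.9 178.3  88.2] [array([609.22, 179.3 ]), array([29.91, 12.49]), np.float64(10.57)]
top rim 706 [588.3 173.2  25.5] [array([616.49, 179.85]), array([154.87,  94.07]), np.float64(13.0)]
[ 0.924  0.259  1.535  0.     1.348 -0.203]
```

```bash
cat >> h.py <<'E'
from scipy.spatial.transform import Rotation as Ro
def att(a):  # tool down, tool x (jaws) at world yaw a (rad)
    x=np.array([np.cos(a),np.sin(a),0]); z=np.array([0,0,-1.]); 
    q=Ro.from_matrix(np.stack([x,np.cross(z,x),z],1)).as_quat(); return [q[3],q[0],q[1],q[2]]
E
python3 - <<'E'
from h import *
from scipy.optimize import least_squares
y=np.radians(10)
for n in ['scene','top']:
    W=np.load(n+'.npy').reshape(-1,3); W=W[~np.isnan(W[:,0])]
    C=np.array([641.5,185])+49.5*np.array([np.cos(y),np.sin(y)])
    L=(W[:,:2]-C)@np.array([[np.cos(y),-np.sin(y)],[np.sin(y),np.cos(y)]])
    m=(W[:,2]>38)&(W[:,2]<48)&(abs(L[:,1])<60); l=L[m]
    E=[]
    for a in range(-85,0,6):
        q=l[(l[:,0]>=a)&(l[:,0]<a+6)]
        E.append((a+3,q[:,1].min(),q[:,1].max()))
    E=np.array(E); p1=np.polyfit(E[:,0],E[:,1],1);p2=np.polyfit(E[:,0],E[:,2],1)
    print(n,'edges',p1,p2,'back',np.percentile(l[:,0],99.5),'C',C)
for k in (1,-1):
  for p in ([609.5,180,140],[465,155,140]):
    q=inverse_kinematics(p,att(y+k*np.pi/2)); print(k,p,None if q is None else np.round(q,2))
movep([560,170,260],att(y+np.pi/2))
c=cam('wrist'); save(c,'w1'); np.save('wrist.npy',cloud(c)); print(sense()['time_s'],sense()['qpos'])
E
```

```text
scene edges [-3.19170919e-02 -4.20874978e+01] [-1.37236184e-02  4.04259941e+01] back 6.641821567443878 C [690.24798377 193.59558479]
top edges [-2.00445752e-02 -4.38522650e+01] [-1.64033484e-02  3.86072903e+01] back 6.265672239901077 C [690.24798377 193.59558479]
1 [609.5, 180, 140] [ 0.11  0.44  1.38 -0.    1.32 -1.63]
1 [465, 155, 140] [ 0.09  0.19  1.74 -0.    1.21 -1.65]
-1 [609.5, 180, 140] [ 0.11  0.44  1.38 -0.    1.32  1.51]
-1 [465, 155, 140] [ 0.09  0.19  1.74 -0.    1.21  1.49]
2.6583 [ 1.05744180e-01  2.85852280e-01  1.31527262e+00  3.28684504e-04
  1.54085034e+00 -1.64061743e+00]
```

View pics/w1.png

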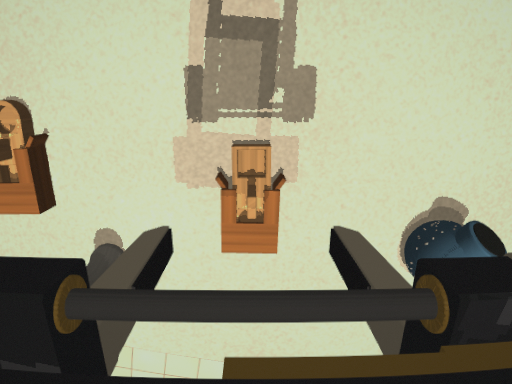

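The wrist view shows the square end out at (251,160), the sleeve at (250,225), and its mouth facing the robot. One fit in the wrist cloud, then I grasp.

Run:
```python
from h import *
y=np.radians(9); d=np.array([np.cos(y),np.sin(y)]);M=np.array([[d[0],-d[1]],[d[1],d[0]]])
C=np.array([641.5,185])+49.5*d
for n in ['wrist','top','scene']:
    W=np.load(n+'.npy').reshape(-1,3); W=W[~np.isnan(W[:,0])]
    L=np.c_[(W[:,:2]-C)@M,W[:,2]]; L=L[(abs(L[:,1])<60)&(L[:,0]>-180)&(L[:,0]<30)]
    l=L[(L[:,2]>38)&(L[:,2]<48)]; E=[]
    for a in range(-85,0,6):
        q=l[(l[:,0]>=a)&(l[:,0]<a+6)]; E.append((a+3,q[:,1].min(),q[:,1].max()))
    E=np.array(E); p1=np.polyfit(E[:,0],E[:,1],1);p2=np.polyfit(E[:,0],E[:,2],1)
    g=L[L[:,2]>78]; t=L[(L[:,2]>20)&(L[:,2]<30)&(L[:,0]<-112)]
    r=cv2.minAreaRect(g[:,:2].astype(np.float32))
    nb=l[(l[:,0]<-10)&(abs(l[:,1])<12)]
    print(n,len(l),p1,p2,'back',np.percentile(l[:,0],99.5),'notch end',np.percentile(nb[:,0],1),'z',np.median(l[:,2]),'\n grip',r,np.percentile(g[:,2],90),'tray',t.min(0),t.max(0),np.percentile(t[:,1],[2,98]))
print('C',C)
```

```text
wrist 2760 [-1.14030489e-02 -4.32525461e+01] [-4.83312881e-03  3.95738634e+01] back 5.120155937207702 notch end -97.97092251327305 z 41.91576900148756 
 grip ((-119.12094116210938, 0.7509727478027344), (100.77604675292969, 120.5647201538086), 1.1866971254348755) 410.5836040293107 tray [-153.5267483   -29.26662588   20.7781134 ] [-112.06689118   27.17606956   28.40342046] [-27.77523226  26.69052556]
top 1743 [-3.17193139e-03 -4.29825308e+01] [1.77419559e-03 3.95046667e+01] back 6.296482880243385 notch end -96.75536178596381 z 41.34940412391269 
 grip ((-82.2777099609375, -0.580388069152832), (29.908140182495117, 12.485517501831055), 1.5719680786132812) 91.03652684778943 tray [-152.59828631  -28.52320906   20.02682545] [-112.19734759   27.24355325   28.79548707] [-27.89441913  26.16255521]
scene 1134 [-1.70563340e-02 -4.12857824e+01] [2.79724876e-03 4.11743979e+01] back 6.28227710625582 notch end -93.93528685454787 z 43.6852801628833 
 grip ((-81.61972045898438, 1.172255039215088), (30.130878448486328, 12.07812786102295), 1.3800768852233887) 92.25342587816593 tray [-153.88233116  -26.36338464   20.15430426] [-112.14892103   28.84229669   29.81285544] [-26.15357823  13.42508108]
C [690.39057286 192.74350602]
```

```bash
cat >> h.py <<'E'
Y=np.radians(8.8); D=np.array([np.cos(Y),np.sin(Y)]); N=np.array([-D[1],D[0]])
O=np.array([690.4,192.7])-1.5*D-1.5*N
def P(lx,ly,z): return list(O+lx*D+ly*N)+[z]
E
python3 - <<'E'
from h import *
a=np.radians(10)+np.pi/2
movep(P(-80.5,0.8,130),att(a)); move_straight(P(-80.5,0.8,52),150)
grasp(); s=sense(); print(s['grip_width'],np.round(s['wrist_force'],1),s['time_s'])
move_straight(P(-80.5,0.8,55),50,att(Y+np.pi/2)); s=sense(); print(s['grip_width'],np.round(s['wrist_force'],1),s['time_s'])
move_straight(P(-110,0.3,55),80); print(np.round(sense()['wrist_force'],1))
move_straight(P(-205,0,55),120); s=sense(); print(s['grip_width'],np.round(s['wrist_force'],1),np.round(s['tcp_pos'],1),s['time_s'])
E
```

```text
11.698989978007678 [ 0.2 -0.1  0. ] 5.1833
11.294744489340648 [ 0.7 -0.1 -2.3] 5.4333
[ 0.2  0.4 -1.6]
11.269382559162095 [-0.  -0.1 -1.2] [487.7 159.7  55.3] 6.8917
```

Run:
```python
from h import *
move_straight(P(-215,0,65),100)
movep(P(-215,0,65),att(Y-np.pi/2)); 
move_straight(P(-215,0,55.5),60)
hold(0.2)
s=sense(); print(s['grip_width'],np.round(s['wrist_force'],1),np.round(s['tcp_pos'],1),s['time_s'],np.round(s['qpos'],2))
c=cam('top'); save(c,'t2'); W=cloud(c); np.save('top2.npy',W); W=W.reshape(-1,3); c2=cam('scene'); save(c2,'s2')
L=np.c_[(W[:,:2]-O)@np.stack([D,N],1),W[:,2]]
t=L[(L[:,0]>-300)&(L[:,0]<-120)&(abs(L[:,1])<60)&(L[:,2]>15)&(L[:,2]<36)]
print(len(t),t.min(0),t.max(0)); r=cv2.minAreaRect(t[:,:2].astype(np.float32)); print(r)
```

```text
11.416235691805456 [ 0.8  0.1 -2.4] [476.8 158.1  55.6] 10.3417 [ 0.1   0.3   1.82 -0.    1.02  1.51]
736 [-284.30724145  -29.87477872   15.07300405] [-144.08475259   26.79826682   35.67104224]
((-214.14077758789062, -2.827493667602539), (140.385986328125, 55.82563781738281), 1.7881603240966797)
```

View pics/t2.png

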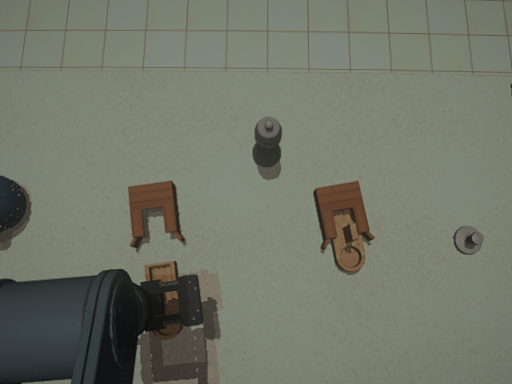

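View pics/s2.png

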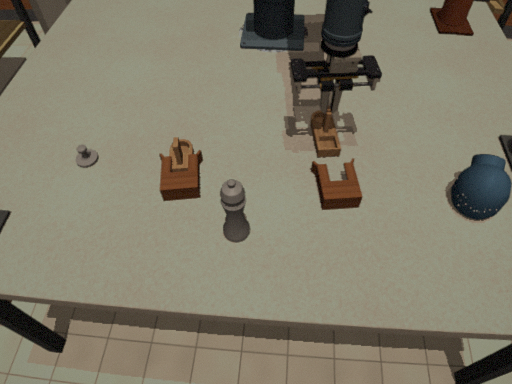

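The top view shows the tray clear of the sleeve, square end facing the mouth (160,270), rounded end towards the robot. The scene view agrees at (325,140), and the bystanders are unmoved. Now I insert it, watching the force.

Run:
```python
from h import *
a=att(Y-np.pi/2-np.radians(1))
def f(): return np.array(sense()['wrist_force'])
f0=f()
move_straight(P(-190,1,55.2),100,a)
ok=True
for x in [-170,-155,-140,-125,-110,-98,-88,-80,-76]:
    move_straight(P(x,1,55.2),60); d=f()-f0; print(x,np.round(d,1))
    if np.linalg.norm(d)>12: ok=False; break
if ok:
    move_straight(P(-76,1,52.7),30); f1=f(); print('low',np.round(f1-f0,1))
    for x in np.arange(-75,-64,1.):
        move_straight(P(x,1,52.7),25); d=f()-f1; print(x,np.round(d,1),np.round(sense()['tcp_pos'],1))
        if d[:2]@D<-7: break
print(sense()['time_s'],sense()['grip_width'])
c=cam('top'); save(c,'t3');
```

```text
-170 [ 0.1 -0.4  1.6]
-155 [0.8 0.  0.5]
-140 [1.2 0.  0.6]
-125 [ 0.5 -0.3 -0.4]
-110 [ 0.5 -0.5  1.2]
-98 [ 0.7 -0.7  0.1]
-88 [ 0.2 -0.5  1. ]
-80 [ 0.  -0.3  0.1]
-76 [0.6 0.1 0.4]
low [ 0.6 -0.6  0.1]
-75.0 [0.2 1.3 0.2] [615.  180.5  52.7]
-74.0 [-0.2  0.2  1.3] [616.  180.7  52.7]
-73.0 [0.2 0.3 0. ] [616.9 180.8  52.7]
-72.0 [0.8 0.7 0.8] [617.9 180.9  52.7]
-71.0 [-0.9  0.7  0.9] [618.7 181.1  52.6]
-70.0 [-3.5 -0.3  2.3] [619.3 181.1  52.7]
-69.0 [-5.2 -2.8  4.5] [619.5 181.   52.8]
-68.0 [-7.9 -3.1  8.1] [619.7 180.8  52.9]
16.375 11.39240677250588
```

Firm stop at x≈-70, which is home as predicted. Releasing.

Run:
```python
from h import *
move_straight(P(-70,1,52),30); hold(0.2); print(np.round(sense()['wrist_force'],1))
let_go(); move_straight(P(-70,1,140),150); movep(P(-330,1,260),att(Y-np.pi/2)); hold(0.3)
c=cam('top'); W=cloud(c).reshape(-1,3); c2=cam('scene')
im=cv2.cvtColor(np.hstack([cv2.resize(c['frame'][150:300,90:390],None,fx=1.3,fy=1.3),cv2.resize(c2['frame'][110:260,130:400],None,fx=1.3,fy=1.3)]),cv2.COLOR_RGB2BGR); cv2.imwrite('pics/f.png',im)
L=np.c_[(W[:,:2]-O)@np.stack([D,N],1),W[:,2]]; L=L[(abs(L[:,1])<60)&(L[:,0]>-180)&(L[:,0]<30)]
g=L[(L[:,2]>78)&(L[:,2]<100)]; t=L[(L[:,2]>20)&(L[:,2]<30)&(L[:,0]<-112)]
print(len(g),cv2.minAreaRect(g[:,:2].astype(np.float32)),g[:,2].max(),t.min(0),t.max(0),sense()['time_s'])
for o in ['other_tray','pepper_mill']:
    for r in regions_of(o,'top')[:1]: print(o,np.round(r['rect'],3))
```

```text
[-5.2 -2.7  4.1]
135 ((-70.7593765258789, -0.9668335914611816), (12.6290864944458, 30.147951126098633), 89.83311462402344) 92.97676725918592 [-139.99484779  -26.49207879   21.02844749] [-112.15625601   27.18717412   28.99718181] 20.4583
other_tray [0.642 0.534 0.068 0.17 ]
pepper_mill [0.49  0.31  0.064 0.123]
```

View pics/f.png

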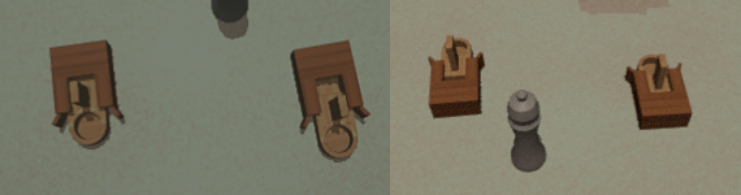

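```bash
python3 -c "
from station import *
finish_job()"
```

```text
the job is handed in; nothing more can be done
```

The backwards tray is turned round and back in its own sleeve, rounded end out. I slid it out by its grip, turned it 180° clear of the mouth, and pushed it in until it met the back wall. I then let go, moved the arm away and handed the job in at about 20.5 s.

- **Fit:** in the last top picture the tray's centre is at x -70.8, y -1.0 mm in the sleeve frame (fully home is -70, 0). It is square to the sleeve to within about 0.2°. The outer end is at -140.
- **Force:** I felt the stop at about x -70, and the wrist-force readings stayed around 10 N. Backing off before release left about 7 N still on the wrist. The picture after release shows the tray still home.
- **Bystanders:** the other tray and the pepper mill look unmoved. Their outlines match the first pictures to within the networks' noise of a few pixels.

No checks failed. The sleeve measurements from the three cameras disagreed by 1–3 mm, so I averaged them; the 6 mm side clearance covered the difference.

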